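# Roll a printer roller over the cleaning mat to its stop

### The arm

A 6-joint arm with a two-finger parallel gripper is mounted at the origin on the work surface. World frame = base frame: x ahead of the robot, y to its left, z up, the work surface at z = 0. Lengths are in m, angles in rad, forces in N, time in s.
With the tool pointing down it reaches from about 0.35 to 0.725 m from the base axis. Payload 4.3 kg.
Tool frame: the origin (TCP) lies midway between the tips of the shut fingers; the grasp point (between the pads) lies 19 mm behind it; z points along the fingers, y is the line along which they close (so a half turn about z gives the same grasp; the last joint's range is limited). The gripper opens to 85 mm and grips with 20 to 120 N. Pads are 22 mm wide; open, the fingers measure 114 mm over their backs; the gripper's body (76 mm by 85 mm) begins 54 mm behind the grasp point. The pads swing forward as they close: fully open they stand 13 mm farther back than shut.
Start: joints at [-1.458, 0.377, 0.081, 1.274, 0, 1.46], TCP at [0.127, -0.561, 0.192] pointing down, gripper open.
Joint ranges: [-2.72, 2.72], [-0.84, 1.66], [-1.02, 1.22], [-1.77, 2.12], [-1.37, 1.28], [-3.14, 3.14]. Speed limits (rad/s): [2.57, 2.57, 3.14, 3.14, 3.14, 3.14].

### API

Orientations are given as a unit quaternion [w, x, y, z].
In Python, from plant import env gives the robot as it stands. The module is installed in compiled form; this text tells all that it offers.
- The arm moves only by the shell command python3 -m crank 'ROWS'. ROWS is JSON, a list of rows, each a list of 3 entries, a list of its own where there are three numbers: the shift along the world's x, y, z in mm, then the turn, a rotation vector about the world's x, y, z in rad, then the finger opening in mm, from 0 to 85.4. In form: [[[dx, dy, dz], [wx, wy, wz], grip], ...]. A call has 1 to 20 rows; each row is the pose to reach, as a shift and turn from the pose commanded when the call began; what a row does not reach only later rows make up. A row lasts 1/8 s, in which the tool goes at most 62.5 mm and 10.7 degrees, less where a joint would pass 70% of its speed; a pose out of reach is approached as far as the arm can. A call with a gripper value outside its range is refused whole. The fingers move at their own pace and stop on an object; the grip force is fixed at half the most. Time passes only in rows, so rows that repeat a pose let the fingers close. It gives the time, the measured TCP pose, the force, the opening and the grip force at its end, in the units of the state.
- env.observe(): the state, without advancing time (a new reading comes with each control period).
- env.capture(name): name is "scene" or "top" or "wrist"; returns a dict with "frame" (384x512x3 uint8, red, green, blue), "z_map" (384x512 float32, m along the optical axis (not along the pixel's ray), 0 where there is no reading), "fov_y" (degrees; the focal length in pixels is half the picture's height over the tangent of half this angle, whatever the lens; pixels are square), "cx", "cy" (the principal point, pixels), "eye" and "rotation" of the camera in the world. Camera axes: x right, y up, looking along -z (the intrinsics and any distortion apply to the point x, -y, -z); pixel columns grow to the right and rows downward; lengths in m; the calibration is good to about 2 mm. A picture is of the moment at which its call begins.
- env.hand_in(): hands the job in; it is judged then, once.
The state is a dict: "time_s": time; "qpos": joint angles; "joint_velocities": joint speeds; "joint_torque": joint torques, N m; "tool_pos": TCP position; "tcp_rot": TCP orientation; "wrist_force": force on the tool from outside, world axes, zero at the start; "torque": the same for the moment, N m; "gripper_width": opening from 0.0 (shut) to 1.0 (fully open); "finger_force": force on a finger pad.
Only numpy, scipy, OpenCV 4.12 (cv2) and the standard library are available. Lean on these libraries where they do the work, as an engineer would, in place of code of your own. Each camera call takes 0.05 s, during which the arm holds its last target. There are 200 camera calls.

### The job

Take the wooden hand pad out of its yellow tray and, pressing it flat down on top of the black rubber roller with about 10 newtons (never more than 20), roll it under that pressure along the blue cleaning mat until the pad holds it pressed against the red stop. Only the pad may touch the rubber roller, never the gripper. Then lay the pad back flat in its yellow tray, let go, and leave the roller at the stop and everything else on the bench where it is.

Things in the scene. Friction and masses are not known exactly. Their poses are not given: they have to be found in the camera images.
- roller: Black rubber printer roller lying in the bed, 36 mm diameter, rubber 100 mm long with an orange band near one end, steel shaft ends of 10 mm diameter, 124 mm over all, about 0.35 kg. Origin at its centre; its y axis is its axis, across the bed (it turns about y as it rolls). It starts at the end of the bed by the grey wall. Rolled under a flat pad it travels half as far as the pad does.
- bed: Fixed aluminium roller bed, 150 mm long (x) by 146 mm wide (y), inner width 130 mm. Origin: centre of its underside, on the bench; x points from the grey end wall (start) to the red end wall (stop), z up. Side cheeks and grey wall are 50 mm high, the red stop 52 mm. The hard blue mat on which the roller rolls lies between them, about 26 mm above the bench.
- start (a point): Where the roller's centre is when it lies against the grey wall: bed x = -45 mm, 42 mm above the bench. From here the mat slopes up 2 mm over the first 20 mm, then runs straight for 50 mm, then slopes down 2 mm over the last 20 mm to the stop. The roller starts here and rests here by itself.
- stop (a point): Where the roller's centre is when it lies against the red stop, on a nominally level mat: bed x = +45 mm, 42 mm above the bench. But the mat is never quite level: it pivots at the start, so its stop end lies up to 4.5 mm higher or lower, not measured. Nothing is soft: 1 mm of height is 10 N or more on the pad. The roller stays here by itself.
- pad: Hand pad, 0.18 kg: flat plate 130 mm (x) by 60 mm (y), 16 mm thick, green underside; upright wooden grip block on its middle, 24 mm (x) by 50 mm (y), top at 66 mm. Origin: centre of the underside, z up. Roll along its x. Take it from above, jaws closing along its x on the 24 mm faces, low, near the plate, with a firm grip, or it rocks when loaded off-centre.
- tray: Fixed shallow yellow tray of the pad, 162 mm (x) by 92 mm (y), walls 5 mm thick and 13 mm high, floor 5 mm thick. Origin: centre of its underside. The pad lies in it with x along the tray's x and 11 mm of play all round.
- bin: Fixed red parts bin, 130 by 100 by 40 mm high, a bystander. Origin: centre of the underside.
- spare: Spare roller like the other, lying in a black cradle: leave it alone. Origin at its centre.
- cleaner: White cleaner bottle with blue cap, 56 mm diameter, 150 mm high: leave it alone. Origin under its base.
- driver: Yellow-handled screwdriver lying on the bench: leave it alone. Origin under its middle.
- core: Paper label roll standing on end, 76 mm diameter, 50 mm high: leave it alone. Origin under its base.
- swabs: Clear jar with white lid, 60 mm diameter, 70 mm high: leave it alone. Origin under its base.
- carton: Small cardboard carton, 70 by 100 by 50 mm high: leave it alone. Origin under its base.

How it is judged:
By the outcome, as a careful person would: the job done as asked, in the order asked, and still so for the second after the job is handed in, with the robot touching nothing.
It also fails if it takes over 64 s, if anything falls off the work surface, if the arm or the gripper's body presses on something with over 40 N, if the wrist force passes 120 N, or if a joint passes its speed limit or range.

## Working session

There is one attempt and no reset: what is moved stays moved. The work goes in short steps, Python scripts to look and compute and a shell command to move; the robot and the scene stay as the last step left them, time stands still between calls to the robot, and variables do not carry over. Pictures are saved under pics/ and viewed, at most 10 in all, crops included, and the job is handed in when it is done.

```bash
mkdir -p pics; cat > h.py <<'E'
import numpy as np, cv2
from plant import env
def cap(n,fn=None):
    c=env.capture(n)
    if fn: cv2.imwrite('pics/'+fn,c['frame'][:,:,::-1])
    return c
def world(c):
    z=c['z_map'].astype(float);h,w=z.shape
    f=h/2/np.tan(np.radians(c['fov_y'])/2)
    u,v=np.meshgrid(np.arange(w),np.arange(h))
    p=np.stack([(u-c['cx'])/f*z,-(v-c['cy'])/f*z,-z],-1)
    P=p@np.array(c['rotation']).reshape(3,3).T+np.array(c['eye'])
    P[z==0]=np.nan
    return P
E
python3 - <<'E'
from h import *
c=cap('top','top.png'); np.savez('top.npz',**{k:c[k] for k in c})
print({k:c[k] for k in c if k not in('frame','z_map')})
P=world(c)
for n in ('scene',):
    s=cap(n,'scene.png'); print({k:s[k] for k in s if k not in('frame','z_map')})
o=env.observe(); print(o)
hs=cv2.cvtColor(c['frame'],cv2.COLOR_RGB2HSV)
def m(n,lo,hi):
    k=cv2.inRange(hs,lo,hi);nn,l,st,ce=cv2.connectedComponentsWithStats(k)
    for i in range(1,nn):
        if st[i,4]>40: print(n,st[i],ce[i].round(1),np.nanmedian(P[l==i],0).round(3))
m('yel',(22,120,100),(34,255,255));m('blue',(100,120,60),(125,255,255));m('red',(0,150,80),(6,255,255));m('orange',(8,160,120),(18,255,255))
E
```

```text
{'fov_y': 55.340082595475444, 'cx': 258.3652379407562, 'cy': 193.1078134348714, 'eye': array([0.44834947, 0.0077444 , 1.09653789]), 'rotation': array([-0.69842702, -0.02639001,  0.03318805,  0.71442411])}Traceback (most recent call last):
  File "<stdin>", line 4, in <module>
  File "h.py", line 12, in world
    P=p@np.array(c['rotation']).reshape(3,3).T+np.array(c['eye'])
        ~~~~~~~~~~~~~~~~~~~~~~~~~~~~~~~^^^^^
ValueError: cannot reshape array of size 4 into shape (3,3)
```

View pics/top.png

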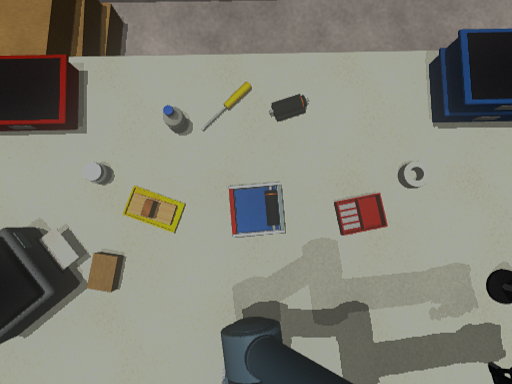

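The top view shows the tray and pad at about (154,209), the bed at (257,209) with the red stop on the left and the roller on the right, and the bin at (360,213). Next I'll fix the quaternion handling and measure.

```bash
sed -i "s/np.array(c\['rotation'\]).reshape(3,3).T/Rm(c['rotation']).T/" h.py; cat >> h.py <<'E'
from scipy.spatial.transform import Rotation as R
def Rm(q): return R.from_quat(np.array(q),scalar_first=True).as_matrix()
def planept(c,uv,z):
    f=c['frame'].shape[0]/2/np.tan(np.radians(c['fov_y'])/2)
    uv=np.atleast_2d(uv).astype(float)
    d=np.stack([(uv[:,0]-c['cx'])/f,-(uv[:,1]-c['cy'])/f,-np.ones(len(uv))],-1)@Rm(c['rotation']).T
    e=np.array(c['eye']); return e+d*((z-e[2])/d[:,2])[:,None]
E
python3 - <<'E'
from h import *
c=dict(np.load('top.npz'))
P=world(c)
o=env.observe(); print(o)
hs=cv2.cvtColor(c['frame'],cv2.COLOR_RGB2HSV)
def m(n,lo,hi,z):
    k=cv2.inRange(hs,lo,hi);nn,l,st,ce=cv2.connectedComponentsWithStats(k)
    for i in range(1,nn):
        if st[i,4]>40 and 130<st[i,1]+st[i,3]<250 and 100<st[i,0]<400:
            q=np.argwhere(l==i)[:,::-1].astype(np.float32)
            W=planept(c,q,z)[:,:2].astype(np.float32)
            r=cv2.minAreaRect(W); b=cv2.boxPoints(r)
            print(n,st[i],np.nanmedian(P[l==i],0).round(3),np.round(r[0],4),np.round(r[1],4),round(r[2],2))
m('yel',(22,120,100),(34,255,255),.013);m('blue',(100,120,60),(125,255,255),.026);m('red',(0,150,80),(6,255,255),.052);m('orange',(8,160,120),(18,255,255),.06);m('wood',(8,60,60),(20,160,255),.066)
E
```

```text
{'time_s': 0.05, 'qpos': array([-1.45830889e+00,  3.78064754e-01,  7.96316383e-02,  1.27439717e+00,
       -1.55310488e-05,  1.46049170e+00]), 'joint_velocities': array([-8.57364110e-05, -1.12801555e-03,  1.22872852e-03,  3.43752959e-05,
        2.54928168e-04,  9.86830363e-04]), 'joint_torque': array([ 1.10294593e-03, -4.65120399e+01,  2.70857942e+01,  1.29249165e-02,
       -1.44064998e-04,  1.61446813e-06]), 'tool_pos': array([ 0.12696345, -0.56005586,  0.19076221]), 'tcp_rot': array([-1.01697214e-03,  9.93801361e-01,  1.11165737e-01, -8.87545608e-06]), 'wrist_force': array([0.4514377 , 0.94961517, 0.45244215]), 'torque': array([ 0.00062081, -0.00978433,  0.01650547]), 'finger_force': 0.0, 'gripper_width': 0.9965361445361642}
yel [123 186  62  47 749] [0.493 0.298 0.006] [0.5007 0.307 ] [0.162  0.0907] 68.88
blue [ 235  188   37   45 1270] [0.49  0.019 0.027] [0.4909 0.0144] [0.1239 0.0977] 4.2
red [229 189   7  45 169] [0.487 0.073 0.051] [0.4874 0.0724] [0.1264 0.0106] 3.62
red [337 193  50  42 788] [ 0.474 -0.329  0.004] [ 0.4711 -0.2962] [0.0957 0.127 ] 9.98
wood [130 193  46  29 640] [0.504 0.304 0.021] [0.5    0.2975] [0.1269 0.0554] 71.23
```

```bash
python3 -m crank '[[[180,285,80],[0,0,1.5],85],[[180,285,80],[0,0,1.5],85],[[180,285,80],[0,0,1.5],85],[[180,285,80],[0,0,1.5],85],[[180,285,80],[0,0,1.5],85],[[180,285,80],[0,0,1.5],85],[[180,285,80],[0,0,1.5],85],[[358,570,80],[0,0,2.99],85],[[358,570,80],[0,0,2.99],85],[[358,570,80],[0,0,2.99],85],[[358,570,80],[0,0,2.99],85],[[358,570,80],[0,0,2.99],85],[[358,570,80],[0,0,2.99],85],[[358,570,80],[0,0,2.99],85],[[358,570,80],[0,0,2.99],85],[[358,570,80],[0,0,2.99],85],[[358,570,80],[0,0,2.99],85],[[358,570,80],[0,0,2.99],85]]'
python3 - <<'E'
from h import *
c=cap('wrist','w1.png'); np.savez('w1.npz',**{k:c[k] for k in c}); print({k:c[k] for k in c if k not in('frame','z_map')})
cap('scene','scene.png'); print(env.observe()['qpos'].round(3))
E
```

```text
time_s: 2.3
tool_pos: [0.4848, 0.0092, 0.2714]
tcp_rot: [-0.0, -0.034, 0.999, 0.0]
wrist_force: [-1.1, -0.9, 0.0]
gripper_width: 0.994
finger_force: 0.0
{'fov_y': 70.23082305928902, 'cx': 252.419551553885, 'cy': 195.03444085215915, 'eye': array([0.40996163, 0.00387342, 0.45460509]), 'rotation': array([ 0.67444179, -0.10163906, -0.10829482,  0.72323578])}
[-0.112  0.183  0.024  1.411  0.    -0.182]
```

View pics/w1.png

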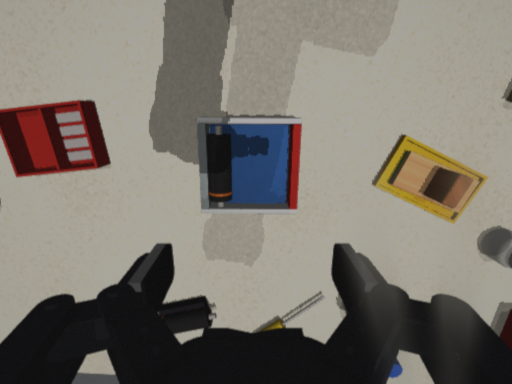

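View pics/scene.png

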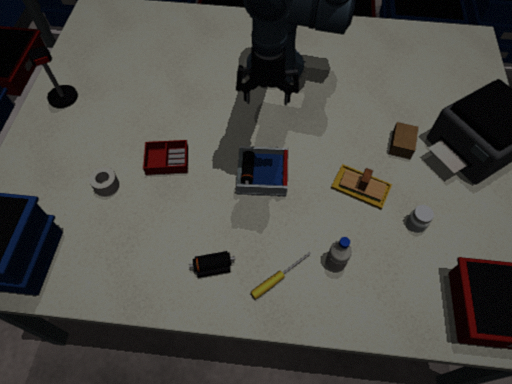

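The wrist view shows the bed at (200–300, 117–213), with the roller at (219,165) against the grey wall. The tray and pad are at (430,178). The scene view agrees.

```bash
python3 - <<'E'
from h import *
for fn in ('top.npz','w1.npz'):
    c=dict(np.load(fn)); P=world(c); Z=P[...,2]; f=c['frame']; hs=cv2.cvtColor(f,cv2.COLOR_RGB2HSV)
    print(fn)
    def rect(k,z,n):
        nn,l,st,ce=cv2.connectedComponentsWithStats(k.astype(np.uint8)); 
        if nn<2: return print(n,'none')
        i=1+np.argmax(st[1:,4]); q=np.argwhere(l==i)[:,::-1]
        r=cv2.minAreaRect((planept(c,q,z)[:,:2]*1000).astype(np.float32)); print(n,st[i],np.round(r[0],1),np.round(r[1],1),round(r[2],1),'z',np.nanmedian(Z[l==i]).round(4))
    X,Y=P[...,0],P[...,1]
    reg=(abs(X-.5)<.12)&(abs(Y-.305)<.12)
    yel=(cv2.inRange(hs,(22,120,60),(34,255,255))>0)&reg
    rect(yel,.013,'tray')
    rect(reg&(Z>.016)&(Z<.03)&~yel|(reg&(Z>.055)),.021,'plate+')
    rect(reg&(Z>.05)&(Z<.08),.066,'grip')
    bed=(abs(X-.49)<.1)&(abs(Y-.0)<.11)
    rect(bed&(Z>.01),.05,'bed')
    red=(cv2.inRange(hs,(0,150,60),(6,255,255))>0)&bed
    rect(red,.052,'red')
    dark=bed&(f.max(2)<60)&(Z>.04)
    rect(dark,.052,'roller')
    blue=(cv2.inRange(hs,(100,120,30),(125,255,255))>0)&bed
    ek=cv2.erode(blue.astype(np.uint8),np.ones((5,5)))>0
    for a in np.arange(-.04,.07,.01):
        s=ek&(abs(Y-a)<.005)&np.isfinite(Z)
        if s.sum(): print(round(a,2),(np.mean(Z[s])*1000).round(2),s.sum(),end='; ')
    g=(abs(X-.42)<.03)&(abs(Y-.1)<.05); print('bench z',np.nanmedian(Z[(abs(X-.49)<.06)&(abs(Y-.15)<.03)]), 'redtop',np.nanmedian(Z[red]))
E
```

```text
top.npz
tray [123 186  62  47 762] [500.7 307. ] [162.   90.7] 68.9 z 0.0063
plate+ [129 193  47  32 823] [500.2 308.8] [130.4  58.6] 71.7 z 0.0209
grip [141 199  15  19 180] [499.5 307.8] [28.5 49.6] 71.7 z 0.0695
bed [ 229  182   56   56 2646] [490.3   3.6] [145.7 149.7] 3.6 z 0.0295
red [229 189   7  45 169] [487.4  72.4] [126.4  10.6] 3.6 z 0.051
roller [265 195  15  31 350] [488.1 -40.7] [85.2 33.8] 3.6 z 0.0566
-0.02 26.57 25; -0.01 26.63 99; 0.0 26.65 120; 0.01 27.13 125; 0.02 27.4 124; 0.03 27.63 111; 0.04 27.13 98; 0.05 26.28 100; 0.06 25.93 17; bench z -0.0006717796222510675 redtop 0.0510035370220856
w1.npz
tray [ 376  136  100   82 1648] [496.6 297. ] [143.8  91.4] 68.9 z 0.0066
plate+ [ 391  151   89   62 2512] [501.1 308.6] [134.2  59.9] 71.8 z 0.0223
grip [433 171  40  38 856] [500.  305.7] [39.8 50.2] 71.7 z 0.0707
bed [    0   244   512   140 38063] [768.4  33.8] [ 302.7 1004.7] 4.1 z 0.3893
red [289 124  12  85 667] [486.7  71.5] [127.4  11.9] 3.7 z 0.0529
roller [    0   244   512   140 36163] [766.6  33.7] [301.2 999.8] 4.1 z 0.3903
-0.04 26.35 9; -0.03 27.41 34; -0.02 27.76 306; -0.01 28.26 418; 0.0 28.61 411; 0.01 29.01 365; 0.02 29.29 426; 0.03 29.42 397; 0.04 28.79 391; 0.05 28.17 390; 0.06 27.67 244; bench z 0.000982726347151297 redtop 0.05287138483161302
```

```bash
python3 -m crank '[[[15,299,-100],[0,0,-0.387],85],[[15,299,-100],[0,0,-0.387],85],[[15,299,-100],[0,0,-0.387],85],[[15,299,-100],[0,0,-0.387],85],[[15,299,-100],[0,0,-0.387],85],[[15,299,-100],[0,0,-0.387],85],[[15,299,-100],[0,0,-0.387],85]]'
python3 - <<'E'
from h import *
c=cap('wrist','w2.png'); np.savez('w2.npz',**{k:c[k] for k in c}); P=world(c);Z=P[...,2];X,Y=P[...,0],P[...,1]
o=env.observe();print(o['tool_pos'],R.from_quat(o['tcp_rot'],scalar_first=True).as_matrix()[:,1],o['wrist_force'])
reg=(abs(X-.5)<.07)&(abs(Y-.306)<.09); reg[280:]=0
for n,k,z in (('grip',reg&(Z>.05)&(Z<.08),.066),('plate',reg&(Z>.017)&(Z<.03),.021),('bench',reg&(Z<.0025),0)):
    nn,l,st,ce=cv2.connectedComponentsWithStats(k.astype(np.uint8)); 
    if nn<2: continue
    i=1+np.argmax(st[1:,4]);q=np.argwhere(l==i)[:,::-1]
    r=cv2.minAreaRect((planept(c,q,z)[:,:2]*1000).astype(np.float32)); print(n,st[i],np.round(r[0],1),np.round(r[1],1),round(r[2],1),np.nanmedian(Z[l==i]))
E
```

```text
time_s: 3.28
tool_pos: [0.4996, 0.3084, 0.1711]
tcp_rot: [-0.0, 0.157, 0.988, -0.001]
wrist_force: [0.5, -0.5, 0.0]
gripper_width: 0.996
finger_force: 0.0
[0.50008495 0.30751331 0.17186   ] [ 3.11006376e-01  9.50407524e-01 -7.57050154e-04] [0.46381086 0.62086977 0.20405241]
grip [ 245  159   22   48 1026] [500.7 311.2] [23.4 52.9] 72.0 0.07182141557227667
plate [ 202  151  107   48 4033] [501.9 310.3] [130.1  60. ] 72.0 0.022041173301681705
bench [ 193   96  122   44 2630] [457.1 323.5] [145.4  54.7] 89.7 0.0010766299404456336
```

View pics/w2.png

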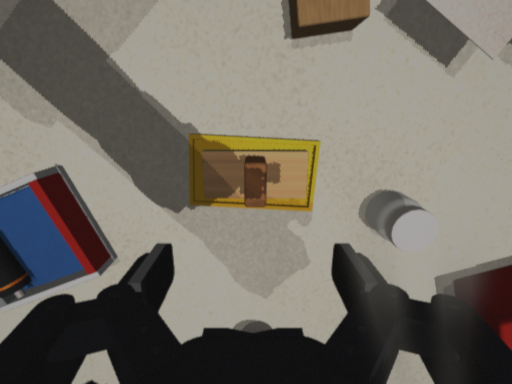

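The wrist view shows the pad centred at about (255,180) inside the tray, aligned with the tool. I'll descend and grip.

```bash
python3 -m crank '[[[1.3,2.3,-50],[0,0,0],85],[[1.3,2.3,-100],[0,0,0],85],[[1.3,2.3,-130],[0,0,0],85],[[1.3,2.3,-145],[0,0,0],85],[[1.3,2.3,-145],[0,0,0],85],[[1.3,2.3,-145],[0,0,0],10],[[1.3,2.3,-145],[0,0,0],10],[[1.3,2.3,-145],[0,0,0],10],[[1.3,2.3,-145],[0,0,0],10],[[1.3,2.3,-145],[0,0,0],10],[[1.3,2.3,-145],[0,0,0],10]]'
```

```text
time_s: 4.7
tool_pos: [0.502, 0.3108, 0.0278]
tcp_rot: [0.001, 0.157, 0.988, 0.0]
wrist_force: [-0.1, -0.2, 5.4]
gripper_width: 0.253
finger_force: 58.6
```

```bash
python3 -m crank '[[[0,0,20],[0,0,0],10],[[0,0,60],[0,0,0],10],[[0,0,110],[0,0,0],10],[[0,0,150],[0,0,0],10],[[-1,-50,150],[0,0,0.1],10],[[-1,-100,150],[0,0,0.2],10],[[-2,-150,150],[0,0,0.3],10],[[-2,-200,150],[0,0,0.377],10],[[-3,-250,150],[0,0,0.377],10],[[-4,-300,150],[0,0,0.377],10],[[-4.5,-350,150],[0,0,0.377],10],[[-4.5,-396,150],[0,0,0.377],10],[[-4.5,-396,150],[0,0,0.377],10],[[-4.5,-396,150],[0,0,0.377],10]]'
python3 - <<'E'
from h import *
c=cap('wrist','w3.png'); np.savez('w3.npz',**{k:c[k] for k in c}); P=world(c);Z=P[...,2];X,Y=P[...,0],P[...,1];f=c['frame'];hs=cv2.cvtColor(f,cv2.COLOR_RGB2HSV)
o=env.observe();print(o['tool_pos'],R.from_quat(o['tcp_rot'],scalar_first=True).as_matrix()[:,1:],o['wrist_force'],o['torque'])
bed=(abs(X-.49)<.1)&(abs(Y-.0)<.12)
red=(cv2.inRange(hs,(0,150,40),(6,255,255))>0)&bed&(Z>.045)
dark=bed&(f.max(2)<60)&(Z>.04)&(Z<.07)
rim=bed&(Z>.044)&(Z<.056)
for n,k,z in (('red',red,.052),('roller',dark,.052),('rim',rim,.05)):
    nn,l,st,ce=cv2.connectedComponentsWithStats(k.astype(np.uint8)); 
    if nn<2: continue
    i=1+np.argmax(st[1:,4]);q=np.argwhere(l==i)[:,::-1]
    r=cv2.minAreaRect((planept(c,q,z)[:,:2]*1000).astype(np.float32)); print(n,st[i],np.round(r[0],1),np.round(r[1],1),round(r[2],1),np.nanmedian(Z[l==i]),np.nanmax(Z[l==i]))
# pad in hand
k=(Z>.1)&(Z<.19)&(cv2.inRange(hs,(8,60,40),(20,255,255))>0); print('wood',k.sum(),np.nanmedian(Z[k]),np.nanmean(P[k],0))
E
```

```text
time_s: 6.45
tool_pos: [0.4964, -0.0851, 0.1763]
tcp_rot: [-0.001, -0.03, 1.0, 0.001]
wrist_force: [1.0, 0.9, -1.8]
gripper_width: 0.247
finger_force: 59.3
[ 0.49645537 -0.0846599   0.17634996] [[-6.19303927e-02 -9.52628273e-04]
 [ 9.98080070e-01  8.36808989e-04]
 [ 8.94199737e-04 -9.99999196e-01]] [ 0.04300851 -0.07203014 -1.9590269 ] [-0.0426613  -0.00585188 -0.06810443]
red [382 122  21  95 884] [477.8  70.4] [109.7  14.2] 4.3 0.05279840865329094 0.055572534826980324
roller [ 275  135   32   38 1095] [464.7 -44.3] [41.6 34.2] 3.5 0.058783604605249895 0.0627166311060729
rim [ 265  114  139  123 3814] [491.6   4.1] [145.5 151.4] 3.7 0.05129181530861057 0.055999284899829194
wood 10233 0.17043563357477767 [ 0.48988169 -0.0858012   0.17051897]
```

View pics/w3.png

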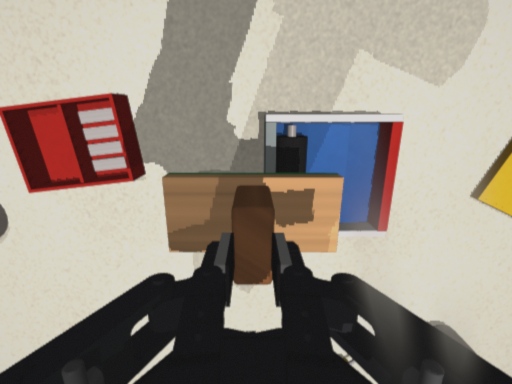

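The pad is in hand over the start end, from (163,172) to (342,252), and level with the bed. The roller is still at the grey wall at (290,155). I'll check the tilt, then descend.

```bash
python3 - <<'E'
from h import *
c=dict(np.load('w3.npz')); P=world(c)
e=R.from_rotvec([0,0,np.radians(93.65)]).as_matrix()
Q=(P-np.array([.4916,.0041,0]))@e
k=np.zeros(P.shape[:2],bool); k[182:245,170:226]=1; k[182:245,282:335]=1; k&=(Q[...,2]>.15)&(Q[...,2]<.19)
q=Q[k]; A=np.c_[q[:,:2],np.ones(len(q))]; s=np.linalg.lstsq(A,q[:,2],rcond=None)[0]; r=q[:,2]-A@s; print('slopes',s,r.std(),'top z at center',np.array([-.089,0,1])@s)
hs=cv2.cvtColor(c['frame'],cv2.COLOR_RGB2HSV); m=(cv2.inRange(hs,(8,60,30),(20,255,255))>0)&(Q[...,2]>.15)&(Q[...,2]<.19); m[:, :]&=True
pts=np.array([[u,np.argmax(m[:,u])] for u in range(175,335,5)]); W=(planept(c,pts,.170)-np.array([.4916,.0041,0]))@e
print('front edge yaw deg',np.degrees(np.polyfit(W[:,0],W[:,1],1)[0]),W[:,1].mean())
E
python3 -m crank '[[[0.5,0,-45],[0,0,0],10],[[0.5,0,-75],[0,0,0],10],[[0.5,0,-87],[0,0,0],10],[[0.5,0,-90],[0,0,0],10],[[0.5,0,-90],[0,0,0],10],[[0.5,0,-90],[0,0,0],10]]'
```

```text
slopes [-0.00055074  0.00360191  0.1704046 ] 0.0006082891526634271 top z at center 0.17045361205128756
front edge yaw deg -0.1039859633377682 0.032617216927898034
time_s: 7.25
tool_pos: [0.4985, -0.0858, 0.088]
tcp_rot: [0.001, -0.031, 1.0, -0.0]
wrist_force: [1.1, 0.3, -1.9]
gripper_width: 0.25
finger_force: 59.3
```

```bash
python3 -m crank '[[[0,0,-1],[0,0,0],10],[[0,0,-1.8],[0,0,0],10],[[0,0,-1.8],[0,0,0],10]]'
```

```text
time_s: 7.62
tool_pos: [0.4973, -0.0855, 0.0849]
tcp_rot: [-0.0, -0.031, 1.0, 0.0]
wrist_force: [-0.1, 0.2, -1.9]
gripper_width: 0.245
finger_force: 59.3
```

```bash
python3 -m crank '[[[0,0,-0.4],[0,0,0],10],[[0,0,-0.8],[0,0,0],10],[[0,0,-0.8],[0,0,0],10]]'
```

```text
time_s: 8.0
tool_pos: [0.4973, -0.0855, 0.0841]
tcp_rot: [-0.0, -0.031, 1.0, 0.0]
wrist_force: [-0.9, 0.8, -0.8]
gripper_width: 0.25
finger_force: 59.3
```

```bash
python3 -m crank '[[[0,0,-0.3],[0,0,0],10],[[0,0,-0.5],[0,0,0],10],[[0,0,-0.5],[0,0,0],10]]'
```

```text
time_s: 8.38
tool_pos: [0.4973, -0.0855, 0.0836]
tcp_rot: [-0.0, -0.031, 1.0, 0.0]
wrist_force: [0.1, 0.7, -1.9]
gripper_width: 0.248
finger_force: 59.3
```

```bash
python3 -m crank '[[[0,0,-0.2],[0,0,0],10],[[0,0,-0.4],[0,0,0],10],[[0,0,-0.4],[0,0,0],10]]'
```

```text
time_s: 8.75
tool_pos: [0.4974, -0.0855, 0.0832]
tcp_rot: [0.0, -0.031, 1.0, 0.0]
wrist_force: [-0.3, -0.9, -1.8]
gripper_width: 0.247
finger_force: 59.3
```

```bash
python3 -m crank '[[[0,0,-0.3],[0,0,0],10],[[0,0,-0.6],[0,0,0],10],[[0,0,-0.6],[0,0,0],10]]'
```

```text
time_s: 9.12
tool_pos: [0.4974, -0.0857, 0.0828]
tcp_rot: [0.0, -0.031, 1.0, -0.0]
wrist_force: [-0.7, -0.4, 0.8]
gripper_width: 0.246
finger_force: 59.6
```

```bash
python3 -m crank '[[[0,0,-0.3],[0,0,0],10],[[0,0,-0.5],[0,0,0],10],[[0,0,-0.5],[0,0,0],10]]'
```

```text
time_s: 9.5
tool_pos: [0.4976, -0.0857, 0.0825]
tcp_rot: [0.0, -0.031, 1.0, -0.0]
wrist_force: [0.5, -0.8, 2.8]
gripper_width: 0.249
finger_force: 60.0
```

```bash
python3 -m crank '[[[0,0,-0.3],[0,0,0],10],[[0,0,-0.6],[0,0,0],10],[[0,0,-0.6],[0,0,0],10]]'
```

```text
time_s: 9.88
tool_pos: [0.4977, -0.0857, 0.0821]
tcp_rot: [0.0, -0.031, 1.0, -0.0]
wrist_force: [-1.6, -2.0, 6.2]
gripper_width: 0.247
finger_force: 60.3
```

```bash
python3 -m crank '[[[-0.1,2,0.1],[0,0,0],10],[[-0.25,4,0.23],[0,0,0],10],[[-0.4,6,0.36],[0,0,0],10],[[-0.4,6,0.36],[0,0,0],10]]'
```

```text
time_s: 10.38
tool_pos: [0.4973, -0.0796, 0.0826]
tcp_rot: [0.0, -0.031, 1.0, -0.0]
wrist_force: [-1.3, -0.2, 6.3]
gripper_width: 0.248
finger_force: 60.4
```

```bash
python3 -m crank '[[[-0.15,2.5,0.16],[0,0,0],10],[[-0.3,5,0.32],[0,0,0],10],[[-0.45,7.5,0.48],[0,0,0],10],[[-0.6,10,0.64],[0,0,0],10],[[-0.6,10,0.64],[0,0,0],10]]'
```

```text
time_s: 11.0
tool_pos: [0.4967, -0.0696, 0.0833]
tcp_rot: [0.001, -0.031, 1.0, -0.0]
wrist_force: [-2.4, -1.1, 8.3]
gripper_width: 0.246
finger_force: 60.5
```

```bash
python3 -m crank '[[[-0.15,2.5,0.2],[0,0,0],10],[[-0.3,5,0.4],[0,0,0],10],[[-0.45,7.5,0.6],[0,0,0],10],[[-0.6,10,0.8],[0,0,0],10],[[-0.6,10,0.8],[0,0,0],10]]'
```

```text
time_s: 11.62
tool_pos: [0.4961, -0.0596, 0.0842]
tcp_rot: [0.0, -0.031, 1.0, -0.0]
wrist_force: [-2.9, -1.1, 7.6]
gripper_width: 0.245
finger_force: 60.5
```

```bash
python3 -m crank '[[[-0.15,2.5,0.18],[0,0,0],10],[[-0.3,5,0.36],[0,0,0],10],[[-0.45,7.5,0.54],[0,0,0],10],[[-0.6,10,0.72],[0,0,0],10],[[-0.6,10,0.72],[0,0,0],10]]'
```

```text
time_s: 12.25
tool_pos: [0.4955, -0.0495, 0.0849]
tcp_rot: [0.001, -0.031, 1.0, -0.0]
wrist_force: [-2.3, -0.7, 8.8]
gripper_width: 0.249
finger_force: 60.6
```

```bash
python3 -m crank '[[[-0.1,2,0.16],[0,0,0],10],[[-0.25,4,0.28],[0,0,0],10],[[-0.4,6,0.35],[0,0,0],10],[[-0.5,8,0.38],[0,0,0],10],[[-0.5,8,0.38],[0,0,0],10]]'
```

```text
time_s: 12.88
tool_pos: [0.4948, -0.0413, 0.0851]
tcp_rot: [0.0, -0.031, 1.0, 0.0]
wrist_force: [-2.3, -1.1, 8.0]
gripper_width: 0.247
finger_force: 60.5
```

p=44. Now the straight part: about 0.014 mm per mm, plus a little for the stiffening.

```bash
python3 -m crank '[[[-0.15,2.5,0.05],[0,0,0],10],[[-0.3,5,0.1],[0,0,0],10],[[-0.45,7.5,0.15],[0,0,0],10],[[-0.65,10,0.2],[0,0,0],10],[[-0.65,10,0.2],[0,0,0],10]]'
```

```text
time_s: 13.5
tool_pos: [0.4943, -0.0313, 0.0855]
tcp_rot: [0.0, -0.031, 1.0, 0.0]
wrist_force: [-2.5, -0.6, 7.3]
gripper_width: 0.248
finger_force: 60.6
```

```bash
python3 -m crank '[[[-0.15,2.5,0.04],[0,0,0],10],[[-0.3,5,0.07],[0,0,0],10],[[-0.5,8,0.12],[0,0,0],10],[[-0.7,11,0.16],[0,0,0],10],[[-0.9,14,0.2],[0,0,0],10],[[-0.9,14,0.2],[0,0,0],10]]'
```

```text
time_s: 14.25
tool_pos: [0.4934, -0.0173, 0.0858]
tcp_rot: [0.001, -0.031, 1.0, 0.0]
wrist_force: [-2.7, -0.7, 10.1]
gripper_width: 0.249
finger_force: 60.7
```

```bash
python3 -m crank '[[[-0.15,2.5,0.15],[0,0,0],10],[[-0.3,5,0.25],[0,0,0],10],[[-0.5,8,0.34],[0,0,0],10],[[-0.7,10,0.4],[0,0,0],10],[[-0.7,10,0.4],[0,0,0],10]]'
```

```text
time_s: 14.88
tool_pos: [0.4927, -0.0074, 0.086]
tcp_rot: [0.0, -0.031, 1.0, 0.0]
wrist_force: [-2.6, -0.0, 8.3]
gripper_width: 0.247
finger_force: 60.6
```

```bash
python3 -m crank '[[[-0.15,2.5,0.06],[0,0,0],10],[[-0.3,5,0.11],[0,0,0],10],[[-0.5,8,0.17],[0,0,0],10],[[-0.75,12,0.25],[0,0,0],10],[[-0.75,12,0.25],[0,0,0],10]]'
```

```text
time_s: 15.5
tool_pos: [0.4919, 0.0048, 0.0863]
tcp_rot: [0.0, -0.031, 1.0, 0.0]
wrist_force: [-2.3, -0.1, 8.2]
gripper_width: 0.244
finger_force: 60.6
```

p=90.

```bash
python3 -m crank '[[[-0.15,2.5,0.04],[0,0,0],10],[[-0.3,5,0.08],[0,0,0],10],[[-0.5,8,0.13],[0,0,0],10],[[-0.75,12,0.2],[0,0,0],10],[[-0.95,15,0.25],[0,0,0],10],[[-0.95,15,0.25],[0,0,0],10]]'
```

```text
time_s: 16.25
tool_pos: [0.491, 0.0197, 0.0865]
tcp_rot: [0.0, -0.031, 1.0, 0.0]
wrist_force: [-2.3, -0.6, 7.3]
gripper_width: 0.248
finger_force: 60.6
```

```bash
python3 -m crank '[[[-0.15,2.5,0.03],[0,0,0],10],[[-0.3,5,0.05],[0,0,0],10],[[-0.5,8,0.08],[0,0,0],10],[[-0.75,12,0.12],[0,0,0],10],[[-0.95,15,0.15],[0,0,0],10],[[-0.95,15,0.15],[0,0,0],10]]'
```

```text
time_s: 17.0
tool_pos: [0.49, 0.0347, 0.0866]
tcp_rot: [0.0, -0.031, 1.0, -0.0]
wrist_force: [-3.7, -0.7, 8.3]
gripper_width: 0.25
finger_force: 60.6
```

```bash
python3 -m crank '[[[-0.15,2.5,0.03],[0,0,0],10],[[-0.3,5,0.06],[0,0,0],10],[[-0.5,8,0.1],[0,0,0],10],[[-0.75,12,0.14],[0,0,0],10],[[-0.95,15,0.18],[0,0,0],10],[[-0.95,15,0.18],[0,0,0],10]]'
```

```text
time_s: 17.75
tool_pos: [0.4891, 0.0497, 0.0868]
tcp_rot: [0.0, -0.031, 1.0, -0.0]
wrist_force: [-2.8, 0.3, 6.6]
gripper_width: 0.249
finger_force: 60.5
```

```bash
python3 - <<'E'
from h import *
c=cap('wrist','w4.png')
E
```

```text
(no output)
```

View pics/w4.png

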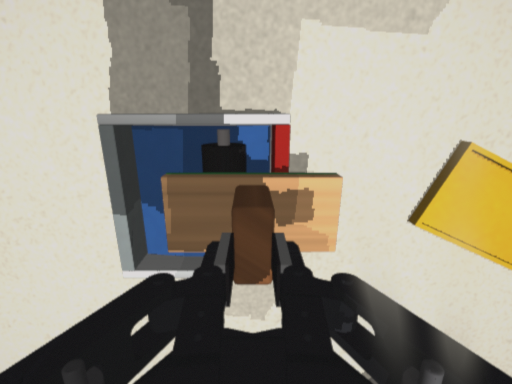

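The roller has followed: it's at (224,155), square to the bed, about 20 mm from the red stop at column 272. Next comes the downslope.

```bash
python3 -m crank '[[[-0.15,2.5,0.0],[0,0,0],10],[[-0.3,5,0.0],[0,0,0],10],[[-0.4,7,-0.07],[0,0,0],10],[[-0.5,8,-0.11],[0,0,0],10],[[-0.5,8,-0.11],[0,0,0],10]]'
```

```text
time_s: 18.42
tool_pos: [0.4886, 0.0577, 0.0867]
tcp_rot: [0.0, -0.031, 1.0, 0.0]
wrist_force: [-2.5, -0.5, 7.7]
gripper_width: 0.249
finger_force: 60.5
```

9.6 N at p=143.

```bash
python3 -m crank '[[[-0.15,2.5,-0.1],[0,0,0],10],[[-0.3,5,-0.2],[0,0,0],10],[[-0.45,7.5,-0.3],[0,0,0],10],[[-0.65,10,-0.4],[0,0,0],10],[[-0.65,10,-0.4],[0,0,0],10]]'
```

```text
time_s: 19.05
tool_pos: [0.4879, 0.0679, 0.0863]
tcp_rot: [0.0, -0.031, 1.0, 0.0]
wrist_force: [-1.6, -0.4, 7.2]
gripper_width: 0.25
finger_force: 60.5
```

```bash
python3 -m crank '[[[-0.15,2.5,-0.12],[0,0,0],10],[[-0.3,5,-0.24],[0,0,0],10],[[-0.45,7.5,-0.36],[0,0,0],10],[[-0.65,10,-0.48],[0,0,0],10],[[-0.65,10,-0.48],[0,0,0],10]]'
```

```text
time_s: 19.68
tool_pos: [0.4873, 0.0779, 0.0858]
tcp_rot: [0.0, -0.031, 1.0, 0.0]
wrist_force: [-2.4, 0.4, 7.5]
gripper_width: 0.248
finger_force: 60.5
```

```bash
python3 -m crank '[[[-0.15,2.5,-0.12],[0,0,0],10],[[-0.3,5,-0.24],[0,0,0],10],[[-0.45,7.5,-0.36],[0,0,0],10],[[-0.65,10,-0.48],[0,0,0],10],[[-0.65,10,-0.48],[0,0,0],10]]'
```

```text
time_s: 20.3
tool_pos: [0.4867, 0.0879, 0.0853]
tcp_rot: [0.001, -0.031, 1.0, 0.0]
wrist_force: [-2.6, 0.4, 6.5]
gripper_width: 0.249
finger_force: 60.5
```

8.4 N at p=173. Small steps from here, watching for horizontal force at the stop.

```bash
python3 -m crank '[[[-0.1,2,-0.12],[0,0,0],10],[[-0.25,4,-0.23],[0,0,0],10],[[-0.3,5,-0.29],[0,0,0],10],[[-0.3,5,-0.29],[0,0,0],10]]'
```

```text
time_s: 20.8
tool_pos: [0.4864, 0.0927, 0.085]
tcp_rot: [0.0, -0.031, 1.0, 0.0]
wrist_force: [-3.3, -0.4, 6.2]
gripper_width: 0.246
finger_force: 60.4
```

```bash
python3 -m crank '[[[-0.1,1.5,-0.1],[0,0,0],10],[[-0.2,3,-0.2],[0,0,0],10],[[-0.2,3,-0.2],[0,0,0],10]]'
```

```text
time_s: 21.18
tool_pos: [0.4862, 0.0956, 0.0848]
tcp_rot: [0.0, -0.031, 1.0, -0.0]
wrist_force: [-2.0, -0.0, 7.1]
gripper_width: 0.245
finger_force: 60.4
```

```bash
python3 -m crank '[[[-0.1,1.5,-0.07],[0,0,0],10],[[-0.2,3,-0.14],[0,0,0],10],[[-0.2,3,-0.14],[0,0,0],10]]'
```

```text
time_s: 21.55
tool_pos: [0.4863, 0.0977, 0.0843]
tcp_rot: [0.001, -0.031, 1.0, -0.001]
wrist_force: [0.4, -3.7, 4.7]
gripper_width: 0.245
finger_force: 60.2
```

Horizontal force is −3.7 N, so the roller is at the stop. I'll press down a touch more and nudge on.

```bash
python3 -m crank '[[[0,0.5,-0.2],[0,0,0],10],[[-0.1,1,-0.35],[0,0,0],10],[[-0.1,1,-0.35],[0,0,0],10],[[-0.1,1,-0.35],[0,0,0],10]]'
```

```text
time_s: 22.05
tool_pos: [0.4864, 0.0985, 0.0841]
tcp_rot: [0.001, -0.03, 1.0, -0.001]
wrist_force: [0.1, -4.2, 6.4]
gripper_width: 0.249
finger_force: 60.2
```

```bash
python3 -m crank '[[[0,0,0],[0,0,0],10],[[0,0,0],[0,0,0],10],[[0,0,0.5],[0,0,0],10],[[0,0,1.5],[0,0,0],10],[[0,0,4],[0,0,0],10],[[0,0,15],[0,0,0],10],[[0,0,40],[0,0,0],10],[[0,0,80],[0,0,0],10],[[3,50,80],[0,0,-0.1],10],[[7,100,80],[0,0,-0.2],10],[[11,150,80],[0,0,-0.3],10],[[15,190,80],[0,0,-0.377],10],[[15,211,80],[0,0,-0.377],10],[[15,211,80],[0,0,-0.377],10],[[15,211,80],[0,0,-0.377],10]]'
python3 - <<'E'
from h import *
c=cap('wrist','w5.png'); t=cap('top'); f=t['frame']; P=world(t);Z=P[...,2];hs=cv2.cvtColor(f,cv2.COLOR_RGB2HSV)
o=env.observe();print(o['tool_pos'],R.from_quat(o['tcp_rot'],scalar_first=True).as_matrix()[:,1:],o['wrist_force'])
e=R.from_rotvec([0,0,np.radians(93.6)]).as_matrix(); Q=(P-np.array([.4903,.0036,0]))@e
k=(f.max(2)<60)&(abs(Q[...,0])<.07)&(abs(Q[...,1])<.06)&(Z>.04)&(Z<.08)
q=Q[k]; print('roller bed-x range',k.sum(),np.percentile(q[:,0],[1,50,99]),np.median(q[:,1]))
print('z by x',np.nanmax(q[:,2]))
w=world(c);hw=cv2.cvtColor(c['frame'],cv2.COLOR_RGB2HSV)
m=(cv2.inRange(hw,(22,120,60),(34,255,255))>0)&(w[...,2]<.03)&(abs(w[...,1]-.307)<.11)&(abs(w[...,0]-.5)<.1)
r=cv2.minAreaRect((planept(c,np.argwhere(m)[:,::-1],.013)[:,:2]*1000).astype(np.float32));print('tray',r)
E
```

```text
time_s: 23.92
tool_pos: [0.5003, 0.3094, 0.1636]
tcp_rot: [-0.0, 0.157, 0.988, -0.0]
wrist_force: [0.7, -0.6, -1.6]
gripper_width: 0.247
finger_force: 59.5
[0.50049604 0.30921792 0.16371862] [[ 3.11755018e-01 -3.33397139e-04]
 [ 9.50162427e-01 -3.25112140e-04]
 [-4.12847616e-04 -9.99999892e-01]] [ 0.80797216  0.52340117 -2.14499608]
roller bed-x range 401 [0.02727599 0.04473047 0.06292061] 0.0025435576014425686
z by x 0.06690847863741388
tray ((476.50469970703125, 316.79571533203125), (163.55517578125, 45.21942138671875), 71.97223663330078)
```

View pics/w5.png

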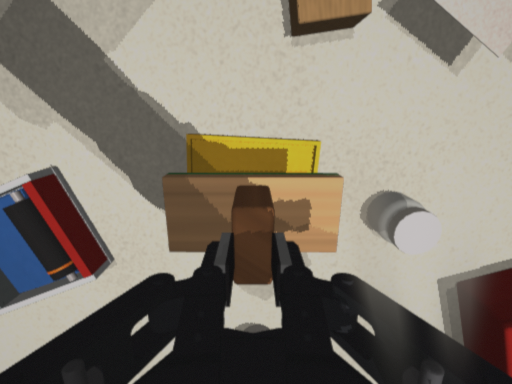

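The roller lies against the stop at (40,240), at bed x ≈ 45 mm. The pad is in hand above the tray, whose far edge is visible at (190–320,135). I'll lower the pad.

```bash
python3 -m crank '[[[0,0.5,-50],[0,0,0],10],[[0,0.5,-100],[0,0,0],10],[[0,0.5,-120],[0,0,0],10],[[0,0.5,-130],[0,0,0],10],[[0,0.5,-134],[0,0,0],10],[[0,0.5,-135.5],[0,0,0],10],[[0,0.5,-136.3],[0,0,0],10],[[0,0.5,-136.3],[0,0,0],10]]'
```

```text
time_s: 25.02
tool_pos: [0.5011, 0.3112, 0.028]
tcp_rot: [0.001, 0.157, 0.988, 0.0]
wrist_force: [-0.5, -0.8, -1.7]
gripper_width: 0.25
finger_force: 59.5
```

```bash
python3 -m crank '[[[0,0,-0.4],[0,0,0],10],[[0,0,-0.8],[0,0,0],10],[[0,0,-0.8],[0,0,0],10]]'
```

```text
time_s: 25.4
tool_pos: [0.501, 0.3113, 0.0278]
tcp_rot: [0.001, 0.157, 0.988, 0.0]
wrist_force: [-2.0, -1.1, 6.3]
gripper_width: 0.247
finger_force: 60.5
```

```bash
python3 -m crank '[[[0,0,0],[0,0,0],85],[[0,0,0],[0,0,0],85],[[0,0,0],[0,0,0],85],[[0,0,0],[0,0,0],85],[[0,0,0],[0,0,0],85],[[0,0,20],[0,0,0],85],[[0,0,60],[0,0,0],85],[[0,0,110],[0,0,0],85],[[0,0,160],[0,0,0],85],[[0,0,180],[0,0,0],85],[[0,0,180],[0,0,0],85]]'
python3 - <<'E'
from h import *
c=cap('wrist','w6.png')
P=world(c);Z=P[...,2]
k=(abs(P[...,0]-.5)<.07)&(abs(P[...,1]-.306)<.09)&(Z>.017)&(Z<.03)
q=P[k];A=np.c_[q[:,:2],np.ones(len(q))];print(np.linalg.lstsq(A,q[:,2],rcond=None)[0],np.median(q[:,2]),env.observe()['wrist_force'])
E
```

```text
time_s: 26.78
tool_pos: [0.5019, 0.3116, 0.2085]
tcp_rot: [0.002, 0.157, 0.988, 0.001]
wrist_force: [-0.1, -0.1, 0.4]
gripper_width: 0.995
finger_force: 0.0
[ 0.00367054 -0.00253842  0.02096017] 0.022054552473182942 [-0.73970107  0.44032839 -0.12913289]
```

View pics/w6.png

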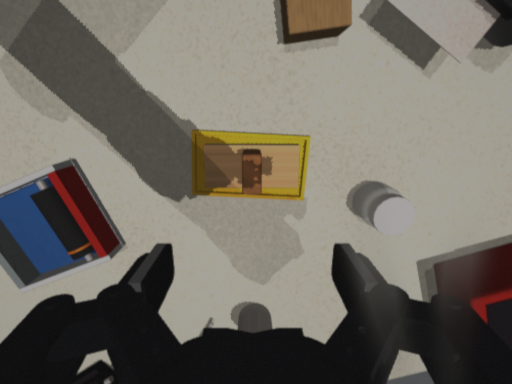

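The pad lies flat in its tray at (250,168), the roller rests against the stop at (62,220), and the gripper is clear.

```bash
python3 -c "
from plant import env
print(env.hand_in())"
```

```text
the job is handed in; nothing more can be done
None
```

The job is handed in: the roller was rolled to the red stop at about 7–12 N by the wrist readings between moves, it stays there, and the pad lies flat in its tray with the gripper clear, at about 27 s of the 64 s allowed.

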